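# Lock the lid on a lead source pot and prove the lock with a pull

### The arm

A 6-joint arm with a two-finger parallel gripper is mounted at the origin on a cart in front of the work surface, level with it; the furniture and walls round the work are solid. World frame = base frame: x ahead of the robot, y to its left, z up, the work surface at z = 0. Lengths are in mm, angles in rad, forces in N, time in s.
With the tool pointing down it reaches from about 400 to 925 mm from the base axis. Payload 12.5 kg.
Tool frame: the origin (TCP) lies midway between the tips of the shut fingers; the grasp point (between the pads) lies 19 mm behind it (env.pinch_z is the z of the grasp point in the tool frame, in mm); z points along the fingers, y is the line along which they close (so a half turn about z gives the same grasp; the last joint's range is limited). The gripper opens to 95 mm and grips with 3 to 60 N. Pads are 20 mm wide; open, the fingers measure 119 mm over their backs; the gripper's body (75 mm by 180 mm) begins 59 mm behind the grasp point.
Start: joints at [-1.31, 0.491, 1.559, -0, 1.092, -0.106], TCP at [224.167, -583.434, 214.661] pointing down, gripper open.
Joint ranges: [-3.1, 3.1], [-0.84, 2.19], [0.05, 2.79], [-1.13, 4.28], [0.06, 2.93], [-2.69, 2.69]. Speed limits (rad/s): [2.22, 2.22, 2.79, 3.14, 3.14, 3.14].

### API

Orientations are given as [roll, pitch, yaw] about the fixed x, y, z axes, in that order (R = Rz(yaw) Ry(pitch) Rx(roll)).
In Python, from cell import env, eyes gives the robot as it stands.
- The arm moves only by the shell command python3 -m inch 'ROWS'. ROWS is JSON, a list of rows, each a list of 3 entries, a list of its own where there are three numbers: the shift along the tool's x, y, z in units of 60 mm (1.0 is 60 mm), then the turn about the tool's z in units of 5 degrees (1.0 is 5 degrees), then the closure, from -1 (fully open) to 1 (shut). In form: [[[tx, ty, tz], turn, claw], ...]. A call has exactly 10 rows; each row shifts and turns the commanded pose from where the row before left it, along the tool's axes as they then stand; what a row does not reach is not made up. A row lasts 1/8 s, in which the tool goes at most 62.5 mm and 10.7 degrees, less where a joint would pass 70% of its speed; a pose out of reach is approached as far as the arm can. A call is refused whole if a number of a shift passes 1 or a number of a turn 1, either way. A call with a gripper value outside its range is refused whole. The fingers move at their own pace and stop on an object; the grip force is fixed at half the most. Time passes only in rows, so rows that do not move let the fingers close, or fill a call up. It gives the time, the measured TCP pose, the force, the opening and the grip force at its end, in the units of the state.
- env.state(): the state, without advancing time (a new reading comes with each control period).
- eyes.read_camera(name): name is "scene" or "top"; returns a dict with "pixels" (400x640x3 uint8, red, green, blue), "fx", "fy", "cx", "cy" (pixels), "extrinsics" (4x4, takes a point from world to camera coordinates). Camera axes: x right, y down, z forward; pixel columns grow to the right and rows downward; lengths in mm; the calibration is good to about 2 mm. A picture is of the moment at which its call begins. There is no depth.
- env.job_done(): hands the job in; it is judged then, once.
Trained networks look in a picture, given as the dict that the camera call returned (one of the last four; its "shot" number tells which), for a name from the list of things; names that differ only in an ending like _2 or _b are one class to them, and where a whole thing is asked for, a point or a joint stands for the part that bears it (a point fixed in the world has none). Each returns a list of dicts, best first, with "score" (0 to 1); they miss things now and then, are a little off and sometimes report something else, mostly with a low value. They report only what shows in the picture. A call takes as long as a camera call. They do not tell look-alikes from the thing itself.
- eyes.boxes_of(name, picture): "centre" ([row, column] in pixels, amid what is visible of it).
- eyes.cut_out(name, picture): "mask" (400x640 bool, what is visible of it) and "centre" ([row, column] in pixels, amid what is visible of it).
- eyes.spot_point(name, picture): "centre" ([row, column] in pixels: a listed point, or the origin of a listed thing).
The state is a dict: "t": time; "joints": joint angles; "qvel": joint speeds; "tau": joint torques, N m; "eef_pos": TCP position; "tcp_rot": TCP orientation; "ft_force": force on the tool from outside, world axes, zero at the start; "moment": the same for the moment, N m; "opening": opening from 0.0 (shut) to 1.0 (fully open); "grip_force": force on a finger pad.
Only numpy, scipy, OpenCV 4.12 (cv2) and the standard library are available. Lean on these libraries where they do the work, as an engineer would, in place of code of your own. Each camera call takes 0.05 s, during which the arm holds its last target. There are 200 camera calls.

### The job

Put the lid on the open lead pot, press it down against the spring and turn it clockwise under the two claws as far as it goes, then let it spring up into its lock. Prove that the lock holds: pull the lid straight up with about 15 N for a second, never more than 20 N, then let go and leave the pot locked. Do not force anything and leave the other things where they lie.

Things in the scene. Friction and masses are not known exactly. Their poses are not given: they have to be found in the camera images.
- pot: The lead pot: grey, round, 100 mm across, rim 88 mm above the bench, on a square steel foot plate 128 x 128 x 8 mm, screwed down (it does not move). Origin: centre of its underside, z up; same axes as claws. A bore 48 mm across takes the lid's plug; in it, 14 mm below the rim, stands a sprung cup (43 mm across) that holds a source disc and pushes the lid up with 0.9 N/mm.
- claws: The two steel claws on the pot's rim, facing each other along this x axis (a half turn gives the same). Origin: on the pot's axis at rim height, z up. They lie 35 to 50 mm from the axis, up to 24 mm above the rim. Each covers -26 to +38 degrees (anticlockwise from above) about its end of the x axis: stop block at -26 to -18, pocket at -18 to +18, lip at +18 to +38. Open gaps between them.
- claw_pocket (a point): Middle of the +x claw's pocket roof, 39 mm from the pot's axis and 13 mm above the rim (its underside). The lip beside it hangs 3 mm lower, 10 mm above the rim. An ear of the lid passes under the lip, turns clockwise to the stop block and springs up into the pocket; the lip then keeps it from turning back.
- pot_lid: The lid, 0.36 to 0.56 kg, at first upright on the bench. Origin: centre of its plug's underside, z up. Dark plug 44 mm across with chamfered foot, z = 0 to 24 mm; steel flange 66 mm across, 24 to 31 mm, with two ears as thick, 18 mm wide, reaching 41 mm from the axis along +x and -x; black handle bar along x, 60 long, 16 wide, z = 56 to 72 mm, on two legs. A half turn gives the same.
- lid_bar (a point): Middle of the lid's handle bar, on the lid's axis, 64 mm above the lid's origin; moves with the lid. The bar is parallel to the ears. In the lock the spring lifts the lid with 2 to 4 N more than its weight, so the claws carry that and the pull of the hand; they and the lid do not give way, so 1 mm too far may mean 10 N or more.
- pot_mouth (a point): Centre of the pot's mouth at rim height. The lid goes in with its bar 55 to 90 degrees anticlockwise of the claws' x axis and rests on the cup, origin about 14 mm below here. Press it (about 6 to 10 N) until the origin is 22 to 24 mm below (24: flange on rim) and turn it. Locked: bar along the claws' x axis, play 3 degrees, ears against the pocket roofs, origin 18 mm below.
- tweezers: Steel tweezers, 122 mm long, lying on the bench; to be left alone.
- hex_key: Black hex key, 82 mm long, lying on the bench; to be left alone.
- check_disc_b: Small round source disc, 25 mm across and 6 mm high, lying on the bench; to be left alone.
- tape_roll: Roll of masking tape, 62 mm across and 19 mm high, lying flat; to be left alone.
Things that resemble listed ones, but are neither listed nor needed, are in the scene too. What is shaped like the pot_lid but green or pink is not meant.

How it is judged:
By the outcome, as a careful person would: the job done as asked, in the order asked, and still so for the second after the job is handed in, with the robot touching nothing.
It also fails if it takes over 54 s, if anything falls off the work surface, if the arm or the gripper's body presses on something with over 40 N, if the wrist force passes 120 N, or if a joint passes its speed limit or range.

## Working session

There is one attempt and no reset: what is moved stays moved. The work goes in short steps, Python scripts to look and compute and a shell command to move; the robot and the scene stay as the last step left them, time stands still between calls to the robot, and variables do not carry over. Pictures are saved under pics/ and viewed, at most 10 in all, crops included, and the job is handed in when it is done.

```bash
mkdir -p pics; cat > h.py <<'E'
import numpy as np, cv2
from cell import env, eyes
def ray(p,rc):
    E=np.array(p["extrinsics"]);R=E[:3,:3];o=-R.T@E[:3,3]
    d=R.T@np.array([(rc[1]-p["cx"])/p["fx"],(rc[0]-p["cy"])/p["fy"],1]);return o,d
def atz(p,rc,z):
    o,d=ray(p,rc);return (o+d*(z-o[2])/d[2]).round(1)
def proj(p,X):
    c=np.array(p["extrinsics"])@np.append(X,1);return np.array([p["fy"]*c[1]/c[2]+p["cy"],p["fx"]*c[0]/c[2]+p["cx"]])
def tri(l):
    A=0;b=0
    for p,rc in l:
        o,d=ray(p,rc);d=d/np.linalg.norm(d);P=np.eye(3)-np.outer(d,d);A=A+P;b=b+P@o
    return np.linalg.solve(A,b).round(1)
def save(p,n,crop=None,k=1):
    im=p["pixels"][:,:,::-1]
    if crop: a,b,c,d=crop; im=im[a:b,c:d]
    cv2.imwrite("pics/"+n,cv2.resize(im,None,fx=k,fy=k,interpolation=cv2.INTER_CUBIC))
E
python3 - <<'E'
from h import *
P={n:eyes.read_camera(n) for n in("top","scene")}
for n,p in P.items():
    save(p,n+"0.png")
    for t in("pot","claws","claw_pocket","pot_mouth","pot_lid","lid_bar"):
        print(n,t,[(np.round(d["centre"],1).tolist(),round(d["score"],2)) for d in eyes.spot_point(t,p)][:5])
    E=np.array(p["extrinsics"]);print((-E[:3,:3].T@E[:3,3]).round(),p["fx"])
print(env.state(),env.pinch_z)
E
```

```text
top pot [([211.8, 243.3], 0.69)]
top claws []
top claw_pocket [([190.5, 234.5], 0.86)]
top pot_mouth [([209.7, 239.1], 0.95)]
top pot_lid [([171.2, 326.4], 0.93), ([248.5, 413.3], 0.75), ([225.3, 357.6], 0.73)]
top lid_bar [([245.2, 423.1], 0.8), ([164.1, 327.4], 0.71), ([223.5, 364.7], 0.56), ([216.6, 242.2], 0.37)]
[ 438. -304. 1094.] 500.0918670314365
scene pot [([292.2, 283.2], 0.63)]
scene claws []
scene claw_pocket [([257.4, 262.4], 0.71)]
scene pot_mouth [([269.6, 280.4], 0.95), ([257.0, 261.5], 0.17)]
scene pot_lid [([204.6, 290.8], 0.76), ([204.1, 355.8], 0.68), ([179.8, 399.6], 0.64), ([180.8, 250.3], 0.4)]
scene lid_bar [([183.9, 354.9], 0.67), ([188.8, 292.7], 0.64), ([160.8, 403.7], 0.56)]
[193. 229. 873.] 519.2185530763815
{'t': 0.7, 'joints': array([-1.30958848e+00,  4.90902977e-01,  1.55889137e+00,  2.66594441e-05,
        1.09167266e+00, -1.05567245e-01]), 'qvel': array([ 0.00024263, -0.00027683,  0.00189123, -0.0003064 ,  0.00085   ,
       -0.00101736]), 'tau': array([ 2.51949248e-03, -6.12330151e+01, -2.58397239e+01,  6.93970104e-02,
        4.46076540e-02, -3.53291523e-05]), 'eef_pos': array([ 224.1834155 , -583.44159757,  214.66207149]), 'tcp_rot': array([ 3.14146521e+00, -1.02877222e-05,  3.66762809e-01]), 'ft_force': array([ 0.48811011, -0.45000423,  0.1587141 ]), 'moment': array([ 0.05283369, -0.00035407, -0.03410649]), 'grip_force': 0.0, 'opening': 1.0011800335481713} -18.8
```

View pics/top0.png

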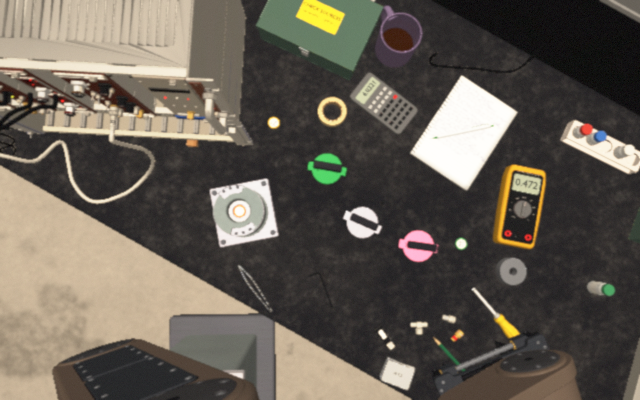

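View pics/scene0.png

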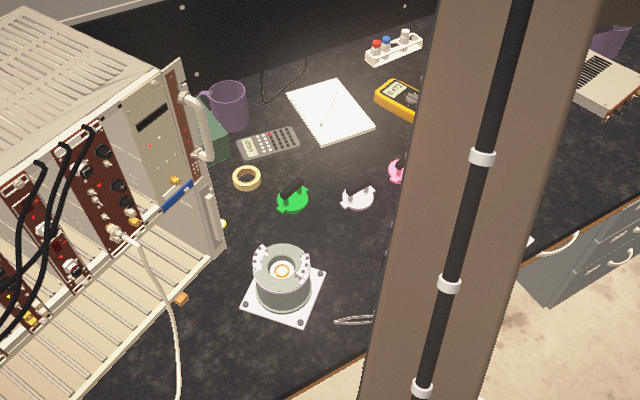

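The lid wanted is the white/steel one, at top (224,362) and scene (204,356). The green and pink ones are decoys. The pot is at top (211,240), and the rack to its left is a solid obstacle.

```bash
python3 - <<'E'
from h import *
P={n:eyes.read_camera(n) for n in("top","scene")}
t,s=P["top"],P["scene"]
a=t["pixels"][170:260,195:285];b=t["pixels"][190:260,325:395];c=s["pixels"][235:330,235:330]
f=lambda x:cv2.resize(x[:,:,::-1],(400,400),interpolation=cv2.INTER_CUBIC)
cv2.imwrite("pics/crop1.png",np.hstack([f(a),f(b)]))
print("lid",tri([(t,(225.3,357.6)),(s,(204.1,355.8))]),"bar",tri([(t,(223.5,364.7)),(s,(183.9,354.9))]))
print("mouth",tri([(t,(209.7,239.1)),(s,(269.6,280.4))]),atz(t,(209.7,239.1),88),atz(s,(269.6,280.4),88))
print("pocket",tri([(t,(190.5,234.5)),(s,(257.4,262.4))]),atz(t,(190.5,234.5),101),atz(s,(257.4,262.4),101))
print("lid0",atz(t,(225.3,357.6),0),atz(s,(204.1,355.8),0),"bar64",atz(t,(223.5,364.7),64),atz(s,(183.9,354.9),64))
for q in [(0,0),(0,639),(399,0),(399,639)]: print(atz(t,q,0))
# bar mask by PCA
g=t["pixels"].astype(int)
m=eyes.cut_out("pot_lid",t)
for d in m:
    cr=d["centre"]
    if abs(cr[1]-360)<15:
        M=cv2.morphologyEx(d["mask"].astype(np.uint8),cv2.MORPH_CLOSE,np.ones((7,7)))
        yx=np.argwhere((M>0)&(g.max(2)<80)); print(len(yx),cr,M.sum())
        w=np.array([atz(t,p,72)[:2] for p in yx]);c=w.mean(0);v=np.linalg.svd(w-c)[2][0]
        print("bar c",c,np.degrees(np.arctan2(v[1],v[0])),np.ptp((w-c)@v))
        yx=np.argwhere(M>0);w=np.array([atz(t,p,31)[:2] for p in yx]);c=w.mean(0);v=np.linalg.svd(w-c)[2][0]
        print("all",c,np.degrees(np.arctan2(v[1],v[0])),np.ptp((w-c)@v))
E
```

```text
lid [ 462.  -405.7   19.3] bar [ 467.7 -413.6   72.9]
mouth [ 492.7 -160.9   77.8] [ 491.9 -162.4   88. ] [ 489.  -155.8   88. ]
pocket [ 528.1 -155.5   97.8] [ 529.5 -155.1  101. ] [ 524.9 -154.6  101. ]
lid0 [ 460.2 -408.5    0. ] [ 470.3 -419.     0. ] bar64 [ 462.5 -417.1   64. ] [ 476.1 -418.    64. ]
[968.1 380.7   0. ]
[  971.4 -1064.7     0. ]
[103.6 348.4   0. ]
[   79.1 -1012.9     0. ]
152 [221.4, 359.8] 813
bar c [ 466.16052632 -414.7125    ] -114.0900075965598 55.03848002198515
all [ 465.87675277 -414.67441574] 63.46265008162256 80.94986757597874
```

View pics/crop1.png

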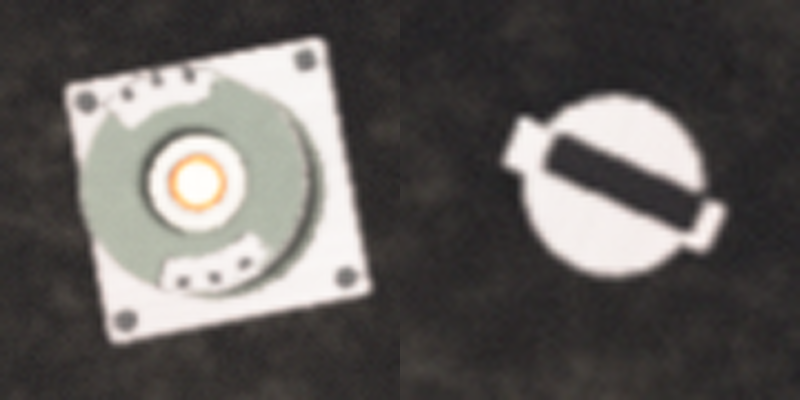

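```bash
python3 -m inch '[[[0.3,-0.07,0],0,0],[[0.6,-0.148,0],0,0],[[0.6,-0.148,0.15],0,0],[[0.6,-0.148,0.2],0,0],[[0.6,-0.148,0.3],0,0],[[0.6,-0.148,0.3],0,0],[[0.6,-0.148,0.3],0,0],[[0.6,-0.148,0.3],0,0],[[0.3,-0.074,0.2],0,0],[[0.57,-0.148,0],0,0]]'
python3 - <<'E'
from h import *
t=eyes.read_camera("top")
f=lambda u,v:(170+v*90/400,195+u*90/400)
C=np.array([atz(t,f(*q),8)[:2] for q in [(65,88),(322,40),(372,292),(110,343)]])
print(C,C.mean(0));
for i in range(4):
    e=C[i]-C[i-1];print(np.hypot(*e),np.degrees(np.arctan2(e[1],e[0]))%90)
a=atz(t,f(164,88),112)[:2];b=atz(t,f(214,268),112)[:2];e=a-b;print("claws",a,b,(a+b)/2,np.hypot(*e),np.degrees(np.arctan2(e[1],e[0]))-6)
s=eyes.read_camera("scene");print("disc",atz(t,f(197,183),78))
print(env.state()["eef_pos"],env.state()["tcp_rot"])
E
```

```text
t: 2.1
eef_pos: [496.5, -392.8, 108.8]
tcp_rot: [-3.14, 0.001, 0.366]
ft_force: [0.1, -0.1, 0.8]
opening: 0.496
grip_force: 0.0
[[ 540.   -87.4]
 [ 562.6 -212.5]
 [ 439.2 -236.5]
 [ 415.9 -109.9]] [ 489.425 -161.575]
126.12319374326043 10.27640377508146
127.1250172074718 10.240346920116139
125.7122110218415 11.006026353201719
128.7262599472229 10.42825992193481
claws [ 529.9 -151.7] [ 450.3 -173.8] [ 490.1  -162.75] 82.61095568990832 9.516685897396755
disc [ 489.5 -161.5   78. ]
[ 498.33237434 -391.68352632  109.50827321] [ 3.14155349e+00 -3.37579741e-04  3.69111879e-01]
```

```bash
python3 -m inch '[[[0,0,0],-0.5,0],[[0,0,0],-1,0],[[0,0,0],-1,0],[[0,0,0],-1,0],[[0,0,0],-1,0],[[0,0,0],-1,0],[[0,0,0],-1,0],[[0,0,0],-1,0],[[-0.277,-0.122,0],-1,0],[[-0.3,-0.2,0],-0.2,0]]'
python3 - <<'E'
from h import *
s=eyes.read_camera("scene");save(s,"s1.png",(110,310,260,460),3)
for t in("pot_lid","lid_bar"):print(t,[(np.round(d["centre"],1).tolist(),round(d["score"],2)) for d in eyes.spot_point(t,s)][:5])
print(env.state()["eef_pos"],env.state()["tcp_rot"],proj(s,[466,-414.7,64]),proj(s,[466,-414.7,0]))
E
```

```text
t: 3.45
eef_pos: [461.9, -415.2, 109.9]
tcp_rot: [3.141, 0.0, 1.128]
ft_force: [0.2, 0.3, -0.5]
opening: 0.498
grip_force: 0.0
pot_lid [([209.0, 293.6], 0.63)]
lid_bar [([186.1, 294.1], 0.75)]
[ 461.82215228 -415.36894603  109.96374623] [3.14123494e+00 2.59816174e-04 1.12394780e+00] [186.82176477 358.54838867] [206.22740082 356.65480079]
```

View pics/s1.png

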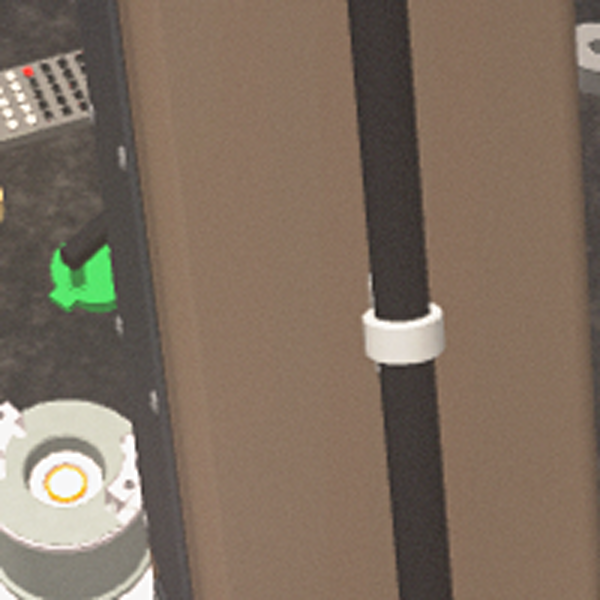

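```bash
python3 -m inch '[[[0.04,0.06,0],0,0],[[0,0,0.2],0,0],[[0,0,0.25],0,0],[[0,0,0.25],0,0],[[0,0,0.2],0,0],[[0,0,0.1],0,0],[[0,0,0.06],0,0],[[0,0,0],0,0.4],[[0,0,0],0,1],[[0,0,0],0,1]]'
python3 -m inch '[[[0,0,0],0,1],[[0,0,0],0,1],[[0,0,0],0,1],[[0,0,-0.1],0,1],[[0,0,-0.3],0,1],[[0,0,-0.5],0,1],[[0,0,-0.5],0,1],[[0,0,-0.5],0,1],[[0,0,-0.3],0,1],[[0,0,-0.1],0,1]]'
python3 - <<'E'
from h import *
t=eyes.read_camera("top");save(t,"t2.png",(130,280,200,420),3)
for n in("pot_lid","lid_bar"):print(n,[(np.round(d["centre"],1).tolist(),round(d["score"],2)) for d in eyes.spot_point(n,t)][:5])
print(env.state())
E
```

```text
t: 4.85
eef_pos: [467.1, -414.1, 46.4]
tcp_rot: [3.141, 0.0, 1.126]
ft_force: [-0.3, 0.4, 0.3]
opening: 0.242
grip_force: 0.0
t: 6.1
eef_pos: [467.1, -414.1, 185.9]
tcp_rot: [3.14, 0.001, 1.126]
ft_force: [0.2, 0.7, -4.5]
opening: 0.167
grip_force: 29.9
pot_lid [([168.6, 324.0], 0.9)]
lid_bar [([166.2, 325.6], 0.75)]
{'t': 6.25, 'joints': array([-8.31144864e-01,  5.19787977e-01,  1.59687938e+00, -3.61708192e-05,
        1.02526049e+00, -3.86338256e-01]), 'qvel': array([ 0.00179469,  0.01558068,  0.00954157,  0.00079033, -0.00473176,
        0.00033394]), 'tau': array([ 3.94614623e-02, -6.63951087e+01, -2.68855083e+01,  4.78172454e-02,
        1.29482495e-01, -4.17393512e-04]), 'eef_pos': array([ 466.75243687, -413.77961904,  183.91972247]), 'tcp_rot': array([-3.14127051e+00, -9.76678309e-05,  1.12600848e+00]), 'ft_force': array([ 0.99905083, -0.54007252, -4.48489367]), 'moment': array([-0.09265246, -0.06094997, -0.02142142]), 'grip_force': 29.92447704076767, 'opening': 0.1689575215160864}
```

View pics/t2.png

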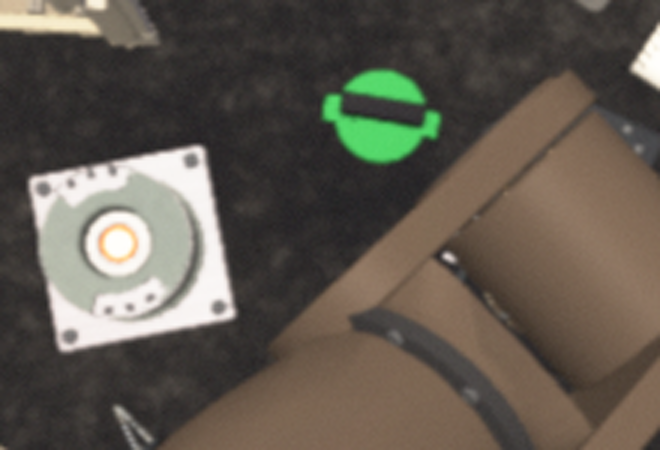

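```bash
python3 -m inch '[[[0.25,-0.09,0],0,1],[[0.5,-0.185,0],0,1],[[0.5,-0.185,0],0,1],[[0.5,-0.185,0],0,1],[[0.5,-0.185,0],0,1],[[0.5,-0.185,0],0,1],[[0.5,-0.185,0],0,1],[[0.5,-0.185,0],0,1],[[0.218,-0.081,0],0,1],[[0,0,0],-0.5,1]]'
python3 -m inch '[[[0,0,0],-0.7,1],[[0,0,0],-0.7,1],[[0,0,0],-0.7,1],[[0,0,0],-0.5,1],[[0,0,0],0,1],[[0,0,0],0,1],[[0,0,0],0,1],[[0,0,0],0,1],[[0,0,0],0,1],[[0,0,0],0,1]]'
python3 - <<'E'
from h import *
s=eyes.read_camera("scene");save(s,"s3.png",(100,340,180,420),2.4)
for n in("pot_lid","lid_bar","pot_mouth"):print(n,[(np.round(d["centre"],1).tolist(),round(d["score"],2)) for d in eyes.spot_point(n,s)][:5])
e=env.state();print(e["eef_pos"],e["tcp_rot"],e["ft_force"],e["moment"]);print(proj(s,e["eef_pos"]-[0,0,45]))
E
```

```text
t: 7.5
eef_pos: [489.8, -160.0, 183.8]
tcp_rot: [-3.141, 0.0, 1.172]
ft_force: [-0.3, -0.9, -5.4]
opening: 0.163
grip_force: 29.9
t: 8.75
eef_pos: [490.0, -161.3, 184.1]
tcp_rot: [3.141, 0.0, 1.396]
ft_force: [0.1, 0.7, -4.8]
opening: 0.167
grip_force: 29.9
pot_lid []
lid_bar []
pot_mouth []
[ 489.98132282 -161.24086525  184.03756028] [3.14155354e+00 9.04646514e-05 1.39649187e+00] [-0.65632859  0.09640045 -4.94141799] [-0.0188697  -0.10680111 -0.00423463]
[251.00926016 280.03377638]
```

View pics/s3.png

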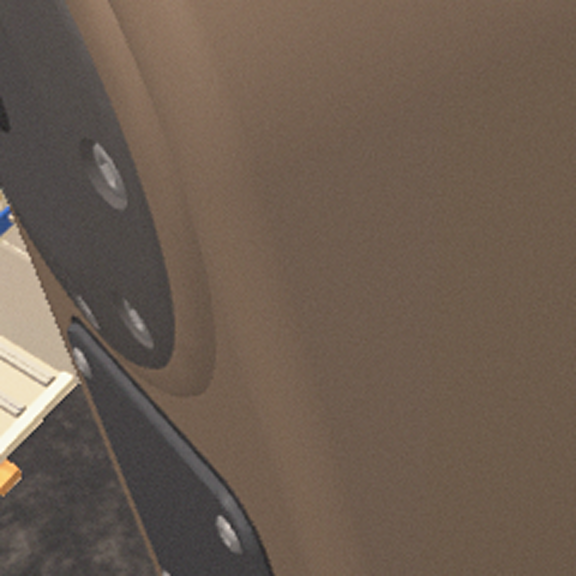

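```bash
python3 -m inch '[[[0,0,0.1],0,1],[[0,0,0.2],0,1],[[0,0,0.2],0,1],[[0,0,0.2],0,1],[[0,0,0.08],0,1],[[0,0,0.02],0,1],[[0,0,0.02],0,1],[[0,0,0.02],0,1],[[0,0,0.02],0,1],[[0,0,0],0,1]]'
python3 -c "
from cell import env
e=env.state();print(e['eef_pos'],e['ft_force'],e['moment'])"
```

```text
t: 10.2
eef_pos: [490.0, -161.3, 132.5]
tcp_rot: [3.141, 0.0, 1.396]
ft_force: [-0.6, 0.5, -4.9]
opening: 0.162
grip_force: 29.9
[ 489.99412329 -161.2661801   132.46744194] [-0.64363676  0.47598084 -4.855554  ] [-0.00329471 -0.07998092 -0.02964093]
```

```bash
python3 -m inch '[[[0,0,0.02],0,1],[[0,0,0.02],0,1],[[0,0,0.02],0,1],[[0,0,0.02],0,1],[[0,0,0.02],0,1],[[0,0,0.02],0,1],[[0,0,0.02],0,1],[[0,0,0],0,1],[[0,0,0],0,1],[[0,0,0],0,1]]'
python3 -c "
from cell import env
e=env.state();print(e['eef_pos'],e['ft_force'],e['moment'])"
```

```text
t: 11.45
eef_pos: [490.4, -161.2, 124.1]
tcp_rot: [3.141, 0.0, 1.397]
ft_force: [4.9, 3.1, -4.3]
opening: 0.167
grip_force: 30.0
[ 490.37252917 -161.23520432  124.06683061] [ 4.92571787  3.13548417 -4.25420454] [ 0.50840353 -0.94795404  0.07111454]
```

```bash
python3 -m inch '[[[0.006,0.006,0],0,1],[[0.006,0.006,0],0,1],[[0.006,0.006,0],0,1],[[0.006,0.006,0],0,1],[[0,0,0],0,1],[[0,0,0.02],0,1],[[0,0,0.02],0,1],[[0,0,0],0,1],[[0,0,0],0,1],[[0,0,0],0,1]]'
python3 -c "
from cell import env
e=env.state();print(e['eef_pos'],e['ft_force'],e['moment'])"
```

```text
t: 12.7
eef_pos: [491.7, -160.1, 121.7]
tcp_rot: [3.141, 0.0, 1.397]
ft_force: [0.3, -0.1, -4.2]
opening: 0.167
grip_force: 30.0
[ 491.6701657  -160.10096628  121.6608764 ] [ 0.25550076 -0.08049483 -4.22088639] [-0.04977004 -0.0785477  -0.05161661]
```

```bash
python3 -m inch '[[[0,0,0.02],0,1],[[0,0,0.02],0,1],[[0,0,0.02],0,1],[[0,0,0.02],0,1],[[0,0,0.02],0,1],[[0,0,0.02],0,1],[[0,0,0.02],0,1],[[0,0,0],0,1],[[0,0,0],0,1],[[0,0,0],0,1]]'
python3 -c "
from cell import env
e=env.state();print(e['eef_pos'],e['ft_force'],e['moment'])"
```

```text
t: 13.95
eef_pos: [491.8, -160.2, 113.4]
tcp_rot: [3.141, 0.0, 1.397]
ft_force: [-1.0, 0.7, 5.6]
opening: 0.167
grip_force: 30.0
[ 491.83044876 -160.15122399  113.40678094] [-1.00746999  0.66137708  5.56003874] [ 0.19850057  0.15301999 -0.00351035]
```

```bash
python3 -m inch '[[[0,0,0.015],0,1],[[0,0,0.015],0,1],[[0,0,0],0,1],[[0,0,0],0.5,1],[[0,0,0],0.8,1],[[0,0,0],0.8,1],[[0,0,0],0.8,1],[[0,0,0],0.8,1],[[0,0,0],0.5,1],[[0,0,0],0,1]]'
python3 -c "
from cell import env
e=env.state();print(e['eef_pos'],e['ft_force'],e['moment'],e['tcp_rot'])"
```

```text
t: 15.2
eef_pos: [492.1, -160.5, 111.8]
tcp_rot: [3.14, 0.0, 1.029]
ft_force: [0.1, -0.8, 6.5]
opening: 0.164
grip_force: 30.0
[ 492.06804374 -160.48726127  111.80362726] [ 0.05640842 -0.80668709  6.52428638] [-0.23519914  0.13162206  0.00553907] [3.14005449e+00 1.92199986e-04 1.02945071e+00]
```

```bash
python3 -m inch '[[[0,0,0.007],0.6,1],[[0,0,0],0.8,1],[[0,0,0],0.8,1],[[0,0,0],0.8,1],[[0,0,0],0.8,1],[[0,0,0],0.8,1],[[0,0,0],0.8,1],[[0,0,0],0.8,1],[[0,0,0],0.6,1],[[0,0,0],0,1]]'
python3 -c "
from cell import env
e=env.state();print(e['eef_pos'],e['ft_force'],e['moment'],e['tcp_rot'])"
```

```text
t: 16.45
eef_pos: [492.0, -160.4, 111.4]
tcp_rot: [3.14, -0.001, 0.436]
ft_force: [-1.1, -0.5, 7.3]
opening: 0.166
grip_force: 30.0
[ 492.00719607 -160.42319971  111.41905007] [-1.07333324 -0.51168305  7.27951067] [-0.07663842  0.23728548  0.00330435] [ 3.14038030e+00 -6.50566473e-04  4.35859247e-01]
```

```bash
python3 -m inch '[[[0,0,0],0.4,1],[[0,0,0],0.5,1],[[0,0,0],0.5,1],[[0,0,0],0.5,1],[[0,0,0],0.4,1],[[0,0,0],0.3,1],[[0,0,0],0.2,1],[[0,0,0],0.1,1],[[0,0,0],0,1],[[0,0,0],0,1]]'
python3 -c "
from cell import env
e=env.state();print(e['eef_pos'],e['ft_force'],e['moment'],e['tcp_rot'])"
```

```text
t: 17.7
eef_pos: [492.0, -160.4, 111.4]
tcp_rot: [3.141, -0.001, 0.184]
ft_force: [-0.7, -0.4, 6.5]
opening: 0.165
grip_force: 30.0
[ 491.98128758 -160.36723467  111.39462146] [-0.70075035 -0.35837704  6.48206823] [-0.00834586  0.23606854  0.05032293] [ 3.14065166e+00 -8.81953098e-04  1.83668490e-01]
```

```bash
python3 -m inch '[[[0,0,0],0.1,1],[[0,0,0],0.1,1],[[0,0,0],0.1,1],[[0,0,0],0.1,1],[[0,0,0],0.05,1],[[0,0,0],0,1],[[0,0,0],0,1],[[0,0,0],0,1],[[0,0,0],0,1],[[0,0,0],0,1]]'
python3 -c "
from cell import env
e=env.state();print(e['eef_pos'],e['ft_force'],e['moment'],e['tcp_rot'])"
```

```text
t: 18.95
eef_pos: [492.0, -160.4, 111.4]
tcp_rot: [3.141, -0.001, 0.144]
ft_force: [-0.0, -1.0, 7.8]
opening: 0.166
grip_force: 30.0
[ 491.99938183 -160.39635716  111.37714497] [-0.02242889 -1.02281194  7.78682862] [-0.05041183  0.17498617  0.13576837] [ 3.14064243e+00 -9.03445384e-04  1.44499275e-01]
```

```bash
python3 -m inch '[[[0,0,0],0.1,1],[[0,0,0],0.1,1],[[0,0,0],0.1,1],[[0,0,0],0.1,1],[[0,0,0],0,1],[[0,0,0],0,1],[[0,0,0],0,1],[[0,0,0],0,1],[[0,0,0],0,1],[[0,0,0],0,1]]'
python3 -c "
from cell import env
e=env.state();print(e['eef_pos'],e['ft_force'],e['moment'],e['tcp_rot'])"
```

```text
t: 20.2
eef_pos: [492.0, -160.8, 111.4]
tcp_rot: [3.14, -0.001, 0.11]
ft_force: [-1.9, -4.4, 6.7]
opening: 0.169
grip_force: 30.0
[ 491.99925559 -160.82041325  111.37979141] [-1.8588986  -4.43945941  6.69806375] [-0.52927043  0.32387365  0.34244906] [ 3.13989657e+00 -8.80079139e-04  1.10372664e-01]
```

```bash
python3 -m inch '[[[0,0,0],-0.15,1],[[0,0,0],-0.1,1],[[0,0,0],0,1],[[0,0,-0.012],0,1],[[0,0,-0.012],0,1],[[0,0,-0.012],0,1],[[0,0,-0.012],0,1],[[0,0,-0.012],0,1],[[0,0,0],0,1],[[0,0,0],0,1]]'
python3 -c "
from cell import env
e=env.state();print(e['eef_pos'],e['ft_force'],e['moment'],e['tcp_rot'])"
```

```text
t: 21.45
eef_pos: [491.9, -160.4, 114.6]
tcp_rot: [3.141, -0.0, 0.131]
ft_force: [0.6, -5.5, 3.6]
opening: 0.168
grip_force: 30.0
[ 491.90844759 -160.43447914  114.64024198] [ 0.55265293 -5.51845071  3.57575485] [-1.02785525 -0.009726    0.13646595] [ 3.14074526e+00 -4.92005075e-04  1.31448809e-01]
```

```bash
python3 -m inch '[[[0,0.005,0],0,1],[[0,0.005,0],0,1],[[0,0,0],0,1],[[0,0,-0.006],0,1],[[0,0,-0.006],0,1],[[0,0,-0.006],0,1],[[0,0,0],0,1],[[0,0,0],0,1],[[0,0,0],0,1],[[0,0,0],0,1]]'
python3 -c "
from cell import env
e=env.state();print(e['eef_pos'],e['ft_force'],e['moment'],e['tcp_rot'])"
```

```text
t: 22.7
eef_pos: [491.8, -160.7, 115.7]
tcp_rot: [3.142, -0.0, 0.131]
ft_force: [0.6, -2.4, 2.1]
opening: 0.168
grip_force: 30.0
[ 491.7602302  -160.66060343  115.69616453] [ 0.5835991  -2.39652501  2.09322275] [-0.40100911 -0.31726548  0.02525807] [ 3.14150014e+00 -8.44774978e-05  1.31169666e-01]
```

```bash
python3 -m inch '[[[0,0,0],0,0.4],[[0,0,0],0,0.4],[[0,0,0],0,0.4],[[0,0,0],0,0.4],[[0,0,0],0,1],[[0,0,0],0,1],[[0,0,0],0,1],[[0,0,0],0,1],[[0,0,0],0,1],[[0,0,0],0,1]]'
python3 -c "
from cell import env
e=env.state();print(e['eef_pos'],e['ft_force'],e['moment'],e['tcp_rot'])"
```

```text
t: 23.95
eef_pos: [491.7, -160.8, 115.7]
tcp_rot: [3.141, -0.0, 0.131]
ft_force: [-0.6, -3.3, 0.1]
opening: 0.164
grip_force: 30.0
[ 491.7415286  -160.81324804  115.68320179] [-0.56887183 -3.26981652  0.12052817] [-0.62816371  0.10038897  0.13062975] [ 3.14128275e+00 -3.41197679e-05  1.31249722e-01]
```

```bash
python3 -m inch '[[[0,0.006,0],0,1],[[0,0,0],0,1],[[0,0,-0.005],0,1],[[0,0,0],0,1],[[0,0,-0.005],0,1],[[0,0,0],0,1],[[0,0,0],0,1],[[0,0,0],0,1],[[0,0,0],0,1],[[0,0,0],0,1]]'
python3 -c "
from cell import env
e=env.state();print(e['eef_pos'],e['ft_force'],e['moment'],e['tcp_rot'])"
```

```text
t: 25.2
eef_pos: [491.7, -160.9, 115.8]
tcp_rot: [-3.141, 0.0, 0.131]
ft_force: [5.5, -2.6, -19.8]
opening: 0.168
grip_force: 30.0
[ 491.6930746  -160.91630167  115.80491048] [  5.50366145  -2.64900311 -19.83299718] [-0.2455727  -0.89179594  0.08160129] [-3.14123343e+00  4.52896380e-04  1.31104776e-01]
```

```bash
python3 -m inch '[[[0,0,0.0025],0,1],[[0,0,0],0,1],[[0,0,0],0,1],[[0,0,0],0,1],[[0,0,0],0,1],[[0,0,0],0,1],[[0,0,0],0,1],[[0,0,0],0,1],[[0,0,0],0,1],[[0,0,0],0,1]]'
python3 -c "
from cell import env
e=env.state();print(e['eef_pos'],e['ft_force'],e['moment'],e['tcp_rot'])"
```

```text
t: 26.45
eef_pos: [491.7, -161.0, 115.8]
tcp_rot: [-3.141, 0.0, 0.131]
ft_force: [5.3, -1.5, -18.9]
opening: 0.168
grip_force: 30.0
[ 491.70184744 -160.95182865  115.79783085] [  5.26719611  -1.51268173 -18.86415316] [-0.2142291  -0.86533978  0.11491256] [-3.14136134e+00  3.34888327e-04  1.31118079e-01]
```

```bash
python3 -m inch '[[[0,0,0.003],0,1],[[0,0,0],0,1],[[0,0,0],0,1],[[0,0,0],0,1],[[0,0,0],0,1],[[0,0,0],0,1],[[0,0,0],0,1],[[0,0,0],0,1],[[0,0,0],0,1],[[0,0,0],0,1]]'
python3 -c "
from cell import env
e=env.state();print(e['eef_pos'],e['ft_force'],e['moment'],e['tcp_rot'])"
```

```text
t: 27.7
eef_pos: [491.7, -160.9, 115.8]
tcp_rot: [-3.141, 0.0, 0.131]
ft_force: [5.2, -0.2, -19.2]
opening: 0.168
grip_force: 30.0
[ 491.7295665  -160.93869163  115.84467041] [  5.22107459  -0.17746522 -19.23040651] [-0.08946871 -0.85797751  0.05237032] [-3.14148596e+00  1.55037346e-04  1.31174231e-01]
```

```bash
python3 -m inch '[[[0,0,0.004],0,1],[[0,0,0],0,1],[[0,0,0],0,1],[[0,0,0],0,1],[[0,0,0],0,1],[[0,0,0],0,1],[[0,0,0],0,1],[[0,0,0],0,1],[[0,0,0],0,1],[[0,0,0],0,1]]'
python3 -c "
from cell import env
e=env.state();print(e['eef_pos'],e['ft_force'],e['moment'],e['tcp_rot'])"
```

```text
t: 28.95
eef_pos: [491.7, -161.0, 115.8]
tcp_rot: [3.142, 0.0, 0.131]
ft_force: [2.7, 1.3, -13.0]
opening: 0.167
grip_force: 30.0
[ 491.74161741 -160.97016819  115.76715353] [  2.65015079   1.25316258 -13.03023721] [ 0.36589346 -0.37830959  0.15105503] [3.14156814e+00 5.22824875e-05 1.31236067e-01]
```

```bash
python3 -m inch '[[[0,0,-0.001],0,1],[[0,0,0],0,1],[[0,0,0],0,1],[[0,0,0],0,1],[[0,0,0],0,1],[[0,0,0],0,1],[[0,0,0],0,1],[[0,0,0],0,1],[[0,0,0],0,1],[[0,0,0],0,1]]'
python3 -c "
from cell import env
e=env.state();print(e['eef_pos'],e['ft_force'],e['moment'],e['tcp_rot'])"
```

```text
t: 30.2
eef_pos: [491.7, -161.0, 115.8]
tcp_rot: [-3.142, 0.0, 0.131]
ft_force: [2.0, 3.1, -11.4]
opening: 0.167
grip_force: 30.0
[ 491.72426128 -160.98820823  115.75718305] [  2.0190789    3.10852636 -11.43801873] [ 0.55222737 -0.28268774  0.13376661] [-3.14156550e+00  1.36073587e-04  1.31168157e-01]
```

```bash
python3 -m inch '[[[0,-0.003,-0.002],0,1],[[0,0,0],0,1],[[0,0,0],0,1],[[0,0,0],0,1],[[0,0,0],0,1],[[0,0,0],0,1],[[0,0,0],0,1],[[0,0,0],0,1],[[0,0,0],0,1],[[0,0,0],0,1]]'
python3 -c "
from cell import env
e=env.state();print(e['eef_pos'],e['ft_force'],e['moment'],e['tcp_rot'])"
```

```text
t: 31.45
eef_pos: [491.7, -160.9, 115.8]
tcp_rot: [3.141, 0.0, 0.131]
ft_force: [2.1, -2.0, -20.6]
opening: 0.169
grip_force: 30.0
[ 491.74379062 -160.91023933  115.82101038] [  2.093594    -1.98871074 -20.60788472] [-0.37599259 -0.40098368  0.08982758] [3.14143611e+00 6.21203986e-05 1.31212585e-01]
```

```bash
python3 -m inch '[[[0,0,0.0014],0,1],[[0,0,0],0,1],[[0,0,0],0,1],[[0,0,0],0,1],[[0,0,0],0,1],[[0,0,0],0,1],[[0,0,0],0,1],[[0,0,0],0,1],[[0,0,0],0,1],[[0,0,0],0,1]]'
python3 -c "
from cell import env
e=env.state();print(e['eef_pos'],e['ft_force'],e['moment'],e['tcp_rot'])"
```

```text
t: 32.7
eef_pos: [491.7, -160.9, 115.8]
tcp_rot: [3.141, 0.0, 0.131]
ft_force: [0.8, -4.1, -19.7]
opening: 0.165
grip_force: 30.0
[ 491.7326217  -160.8797306   115.81221403] [  0.81189752  -4.05580861 -19.73710651] [-0.6609645  -0.18707754  0.14006954] [3.14146669e+00 4.32415410e-05 1.31186274e-01]
```

```bash
python3 -m inch '[[[0,0.001,0.0006],0,1],[[0,0,0],0,1],[[0,0,0],0,1],[[0,0,0],0,1],[[0,0,0],0,1],[[0,0,0],0,1],[[0,0,0],0,1],[[0,0,0],0,1],[[0,0,0],0,1],[[0,0,0],0,1]]'
python3 -c "
from cell import env
e=env.state();print(e['eef_pos'],e['ft_force'],e['moment'],e['tcp_rot'])"
```

```text
t: 33.95
eef_pos: [491.8, -160.9, 115.8]
tcp_rot: [3.142, -0.0, 0.131]
ft_force: [0.3, -3.3, -17.3]
opening: 0.168
grip_force: 30.0
[ 491.75537246 -160.87964458  115.80265245] [  0.25081854  -3.27836921 -17.30897548] [-0.52482116 -0.09788331  0.14209636] [ 3.14150763e+00 -1.01229841e-05  1.31201966e-01]
```

```bash
python3 -m inch '[[[0,0,0.0003],0,1],[[0,0,0],0,1],[[0,0,0],0,1],[[0,0,0],0,1],[[0,0,0],0,1],[[0,0,0],0,1],[[0,0,0],0,1],[[0,0,0],0,1],[[0,0,0],0,1],[[0,0,0],0,1]]'
python3 -c "
from cell import env
e=env.state();print(e['eef_pos'],e['ft_force'],e['moment'],e['tcp_rot'])"
```

```text
t: 35.2
eef_pos: [491.8, -160.9, 115.8]
tcp_rot: [3.141, -0.0, 0.131]
ft_force: [0.1, -2.8, -15.2]
opening: 0.165
grip_force: 30.0
[ 491.77650873 -160.9237008   115.79271846] [  0.09598691  -2.81140684 -15.15886013] [-0.40089814  0.02610204  0.0833569 ] [ 3.14146962e+00 -4.66905788e-05  1.31197561e-01]
```

```bash
python3 -m inch '[[[0,0,0],0,1],[[0,0,0],0,1],[[0,0,0],0,1],[[0,0,0],0,1],[[0,0,0],0,1],[[0,0,0],0,1],[[0,0,0],0,1],[[0,0,0],0,1],[[0,0,0],0,1],[[0,0,0],0,1]]'
python3 -c "
from cell import env
e=env.state();print(e['eef_pos'],e['ft_force'],e['moment'],e['tcp_rot'])"
```

```text
t: 36.45
eef_pos: [491.8, -160.9, 115.8]
tcp_rot: [3.142, -0.0, 0.131]
ft_force: [-1.0, -1.8, -12.9]
opening: 0.168
grip_force: 30.0
[ 491.76262873 -160.90519285  115.75538474] [ -0.9781453   -1.84458038 -12.94327691] [-0.42201992  0.09605219  0.15274237] [ 3.14152450e+00 -1.51145453e-07  1.31123307e-01]
```

```bash
python3 -m inch '[[[0,0,0.002],0,1],[[0,0,0],0,1],[[0,0,0],0,0.4],[[0,0,0],0,0],[[0,0,0],0,0],[[0,0,0],0,0],[[0,0,-0.3],0,0],[[0,0,-0.5],0,0],[[0,0,-0.6],0,0],[[0,0,-0.4],0,0]]'
python3 -m inch '[[[0,0.3,0],0,0],[[0,0.6,0],0,0],[[0,0.6,0],0,0],[[0,0.6,0],0,0],[[0,0.6,0],0,0],[[0,0.6,0],0,0],[[0,0.6,0],0,0],[[0,0.3,0],0,0],[[0,0,0],0,0],[[0,0,0],0,0]]'
python3 - <<'E'
from h import *
t=eyes.read_camera("top");s=eyes.read_camera("scene")
f=lambda x:cv2.resize(x[:,:,::-1],(400,400),interpolation=cv2.INTER_CUBIC)
cv2.imwrite("pics/end.png",np.hstack([f(t["pixels"][160:260,190:290]),f(s["pixels"][210:330,225:345])]))
for p in(t,s):print([(np.round(d["centre"],1).tolist(),round(d["score"],2)) for d in eyes.spot_point("lid_bar",p)][:4],proj(p,[490.5,-161,134]))
e=env.state();print(e["t"],e["eef_pos"],e["ft_force"])
E
```

```text
t: 37.7
eef_pos: [492.0, -161.0, 225.3]
tcp_rot: [3.141, -0.001, 0.131]
ft_force: [0.9, 0.0, -1.4]
opening: 0.499
grip_force: 0.0
t: 38.95
eef_pos: [524.6, -409.8, 223.4]
tcp_rot: [-3.141, 0.0, 0.132]
ft_force: [-0.4, -0.2, 0.4]
opening: 0.499
grip_force: 0.0
[([212.8, 235.1], 0.95), ([250.2, 421.9], 0.72), ([167.3, 325.3], 0.58)] [209.20289794 234.94105147]
[([250.3, 277.1], 0.76)] [252.63503537 279.85859387]
39.15 [ 524.90014207 -409.92608149  224.00165594] [-0.51067931  0.78558764  0.57770704]
```

View pics/end.png

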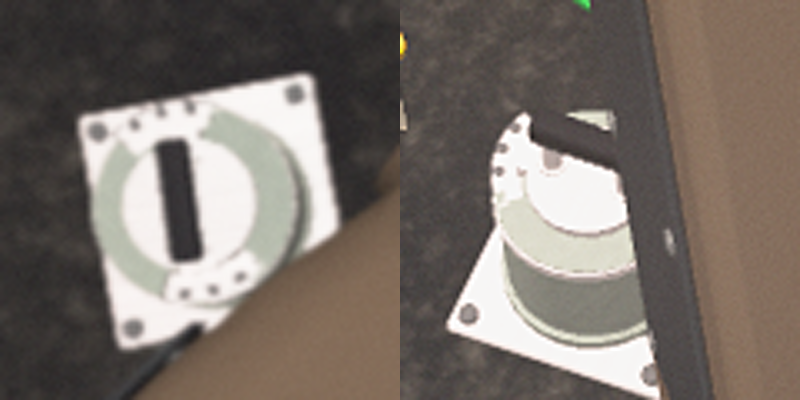

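The picture shows the lid sitting in the pot with its ears under both claws. The bar, at crop (180,200), lies along the claw axis, and the gripper is clear.

```bash
python3 -c "
from cell import env
print(env.job_done())"
```

```text
the job is handed in; nothing more can be done
None
```

The job is handed in with the lid locked under both claws and released, and the lock held; but the pull wasn't clean: it settled at about 13–17 N for over 2 s, after sitting near 19–20 N for several seconds with one reading of 20.6 N, over the 20 N limit.

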